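Shift the tube roller's gearbox

TASK

Put the tube roller in the speed marked by the cross-shaped tag: with a fingertip, gently push the shift lever out of the stop slot, along the gate's cross channel and fully home into the slot beside that tag, without entering another speed slot. Only push the lever, do not grip it or pull it up; leave the bottle, slide box and beaker where they stand, and take the hand away at the end.

Things in the scene. Friction and masses are not known exactly. Their poses are not given: they have to be found in the camera images.
- gearbox: White gearbox of a tube roller, fixed, 200 x 180 mm, 100 mm high; origin at the centre of its underside on the bench, x away from the robot, y left, z up, turned up to 0.35 rad. Left of it (y +90 to +390 mm) the roller deck with tubes, up to 118 mm high. On top, centred, an aluminium gate plate 164 x 150 mm, its top face 120 mm above the bench.
- gate_centre (a point): Middle of the gate's cross channel, at the plate's top; gearbox axes. Slots 19 mm wide: a cross channel from y -38 to +38 mm; a stop slot from its middle towards -x (none opposite it: the lever stops there); a left and a right lane at y = +/-30 mm, each with a speed slot towards +x and one towards -x, ending at x = +/-38 mm.
- knob (a point): Centre of the black ball knob (34 mm diameter; steel stem 10 mm). Lever pivots at the gearbox origin. In gearbox axes knob = 0.2*(sin f, cos f*sin c, cos f*cos c) m, f = fore, c = cross: x, y = (-50, 0) mm in the stop slot, (0, +/-50) at the cross channel's ends, (+/-50, +/-50) home in the speed slots. Pushing takes 2 to 4 N; it stays where left.
- shift_lever: The shift lever with its knob (stem and ball); origin at the pivot, z along the stem. It has a pull-up spring sleeve: about 10 N lifts it. The slot walls are rigid: at a slot's end stop pushing, over 35 N on the lever is too much.
- fore (a joint): Tilt of the lever along the gearbox's x, rad: 0 upright (in the cross channel; play there about +/-0.03), + away from the robot. About -0.25 in the stop slot and the near speed slots, +0.25 in the far ones; slot ends stop it at about 0.26.
- cross (a joint): Tilt of the lever along the gearbox's y, rad: 0 in the stop slot, +0.25 in the left (+y) lane, -0.25 in the right lane; a lane leaves it play from about 0.22 to 0.26.
- lift (a joint): How far the lever is pulled up along its stem, m: 0 down as it should stay, 0.03 fully up.
- tag_cross: The tag to go to: a plus-shaped cross 28 x 28 mm with arms 8 mm wide. Black plastic, 4 mm thick, on the gate plate at one of its four corners, 60 mm from the gate centre along gearbox x (+ or -) and 44 mm along y (+ or -), marking the speed slot of that corner. Origin: centre of its underside.
- tag_disc: A round disc 25 mm in diameter. Black plastic, 4 mm thick, on the gate plate at one of its four corners, 60 mm from the gate centre along gearbox x (+ or -) and 44 mm along y (+ or -), marking the speed slot of that corner. Origin: centre of its underside.
- tag_bar: A single bar 30 x 8 mm, long along the gearbox's y. Black plastic, 4 mm thick, on the gate plate at one of its four corners, 60 mm from the gate centre along gearbox x (+ or -) and 44 mm along y (+ or -), marking the speed slot of that corner. Origin: centre of its underside.
- tag_frame: A square frame 25 x 25 mm with an open middle. Black plastic, 4 mm thick, on the gate plate at one of its four corners, 60 mm from the gate centre along gearbox x (+ or -) and 44 mm along y (+ or -), marking the speed slot of that corner. Origin: centre of its underside.
- dropper: Loose white plastic bottle with a black cap, 54 mm diameter, 130 mm high, to the right (-y) of the gearbox; origin at the centre of its underside. Bystander.
- slide_box: Loose green slide box 85 x 30 x 30 mm to the right of the gearbox; origin at the centre of its underside. Bystander.
- beaker: Loose empty glass beaker, 64 mm diameter, 80 mm high, to the right of the gearbox; origin at the centre of its underside. Bystander.

How it is judged:
By the outcome, as a careful person would: the job done as asked, in the order asked, and still so for the second after the job is handed in, with the robot touching nothing.
It also fails if it takes over 45 s, if anything falls off the work surface, if the arm or the gripper's body presses on something with over 40 N, if the wrist force passes 120 N, or if a joint passes its speed limit or range.

ROBOT

A 6-joint arm with a two-finger parallel gripper is mounted at the origin on the work surface. World frame = base frame: x ahead of the robot, y to its left, z up, the work surface at z = 0. Lengths are in m, angles in rad, forces in N, time in s.
With the tool pointing down it reaches from about 0.275 to 0.75 m from the base axis. Payload 10.2 kg.
Tool frame: the origin (TCP) lies at the very end of the fingers, on their centre line; the grasp point (between the pads) lies 19 mm behind it (r.pinch_z is the distance from the TCP to the grasp point, in m); z points along the fingers, y is the line along which they close (so a half turn about z gives the same grasp; the last joint's range is limited). The gripper opens to 85 mm and grips with 20 to 120 N. Pads are 22 mm wide; open, the fingers measure 114 mm over their backs; the gripper's body (76 mm by 85 mm) begins 54 mm behind the grasp point. The pads swing forward as they close: fully open they stand 13 mm farther back than shut.
Start: joints at [-1.545, 0.313, 1.498, -0, 1.331, -0.223], TCP at [0.129, -0.509, 0.231] pointing down, gripper open.
Joint ranges: [-2.94, 2.94], [-0.97, 2.17], [0.19, 2.56], [-1.23, 4.37], [0.02, 3.11], [-2.88, 2.88]. Speed limits (rad/s): [2.39, 2.39, 3.01, 3.14, 3.14, 3.14].

INTERFACE

Orientations are given as a unit quaternion [x, y, z, w].
In Python, from station import status, imaging, ticket, r gives the robot as it stands. The module is installed in compiled form; this text tells all that it offers.
- The arm moves only by the shell command python3 -m pendant 'ROWS'. ROWS is JSON, a list of rows, each a list of 7 numbers: the shift along the world's x, y, z in mm, then the turn, a rotation vector about the world's x, y, z in degrees, then the gripper's target within -1 to 1 (fully open at 1, half-way at 0, shut at -1). In form: [[x, y, z, wx, wy, wz, grip], ...]. A call has 1 to 5 rows; each row shifts and turns the commanded pose from where the row before left it; what a row does not reach is not made up. A row lasts 1/8 s, in which the tool goes at most 62.5 mm and 10.7 degrees, less where a joint would pass 70% of its speed; a pose out of reach is approached as far as the arm can. A call is refused whole if a number of a shift passes 62.5 or a number of a turn 10.7, either way. A call with a gripper value outside its range is refused whole. The fingers move at their own pace and stop on an object; the grip force is fixed at half the most. Time passes only in rows, so rows that do not move let the fingers close. It gives the time, the measured TCP pose, the force, the opening and the grip force at its end, in the units of the state.
- status.get_obs(): the state, without advancing time (a new reading comes with each control period).
- imaging.get_image(name): name is "scene" or "top" or "wrist"; returns a dict with "img" (384x512x3 uint8, red, green, blue), "camera_matrix" (3x3 intrinsics, pixels), "position" and "rotation" of the camera in the world; the wrist camera has in their place "T_tool_cam" (4x4, takes a point from camera to tool coordinates, whose origin is the TCP and whose axes are the flange's). Camera axes: x right, y down, z forward; pixel columns grow to the right and rows downward; lengths in m; the calibration is good to about 2 mm. A picture is of the moment at which its call begins: read the wrist's pose just before it. There is no depth.
- ticket.finish_job(): hands the job in; it is judged then, once.
The state is a dict: "time_s": time; "q": joint angles; "joint_velocities": joint speeds; "tau": joint torques, N m; "tool_pos": TCP position; "tcp_rot": TCP orientation; "force": force on the tool from outside, world axes, zero at the start; "torque": the same for the moment, N m; "opening": finger opening in m; "gripper_force": force on a finger pad.
Only numpy, scipy, OpenCV 4.12 (cv2) and the standard library are available. Lean on these libraries where they do the work, as an engineer would, in place of code of your own. Each camera call takes 0.05 s, during which the arm holds its last target. There are 200 camera calls.

## Working session

There is one attempt and no reset: what is moved stays moved. The work goes in short steps, Python scripts to look and compute and a shell command to move; the robot and the scene stay as the last step left them, time stands still between calls to the robot, and variables do not carry over. Pictures are saved under pics/ and viewed, at most 10 in all, crops included, and the job is handed in when it is done.

```bash
mkdir -p pics
python3 - <<'E'
from station import status, imaging, r
import cv2, numpy as np, pickle
o=status.get_obs(); print(o['time_s'],o['tool_pos'],o['tcp_rot'],o['opening'],r.pinch_z)
for n in("top","scene"):
    d=imaging.get_image(n); pickle.dump(d,open(f'pics/{n}0.pkl','wb'))
    cv2.imwrite(f'pics/{n}0.png',cv2.resize(d['img'][:,:,::-1],(800,600),interpolation=cv2.INTER_CUBIC))
    print(n,d['camera_matrix'],d['position'],d['rotation'])
E
```

```text
0.0 [ 0.12924338 -0.5085862   0.23072442] [ 9.92271188e-01  1.24086545e-01  4.36956455e-05 -6.46198479e-04] 0.08542647195036314 0.0187
top [[440.47028695   0.         253.36556812]
 [  0.         440.47028695 199.0118996 ]
 [  0.           0.           1.        ]] [ 0.52771715 -0.08071199  0.92474756] [ 0.71035855 -0.70146815  0.04009486 -0.04153995]
scene [[433.86888193   0.         257.09227465]
 [  0.         433.86888193 188.79742224]
 [  0.           0.           1.        ]] [0.29215518 0.64602426 0.81594119] [-0.16609603  0.89499519 -0.40521549  0.08483003]
```

View pics/top0.png

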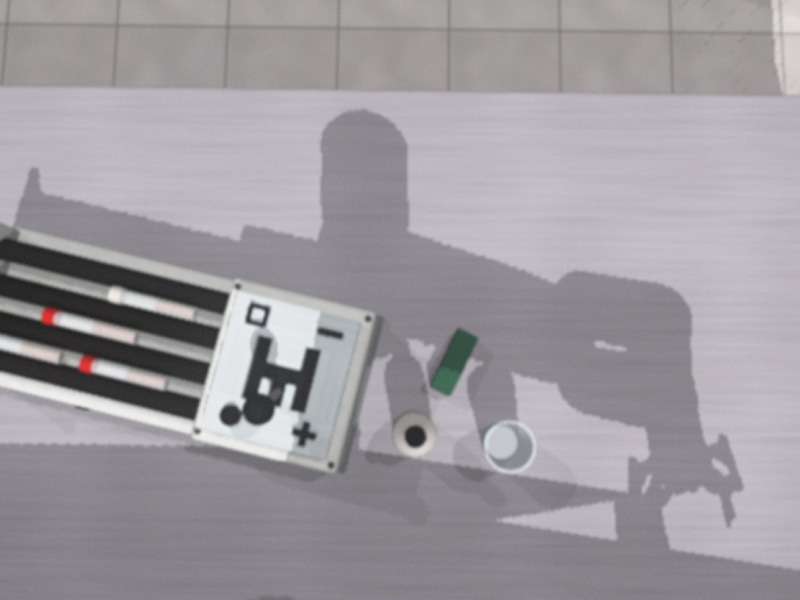

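View pics/scene0.png

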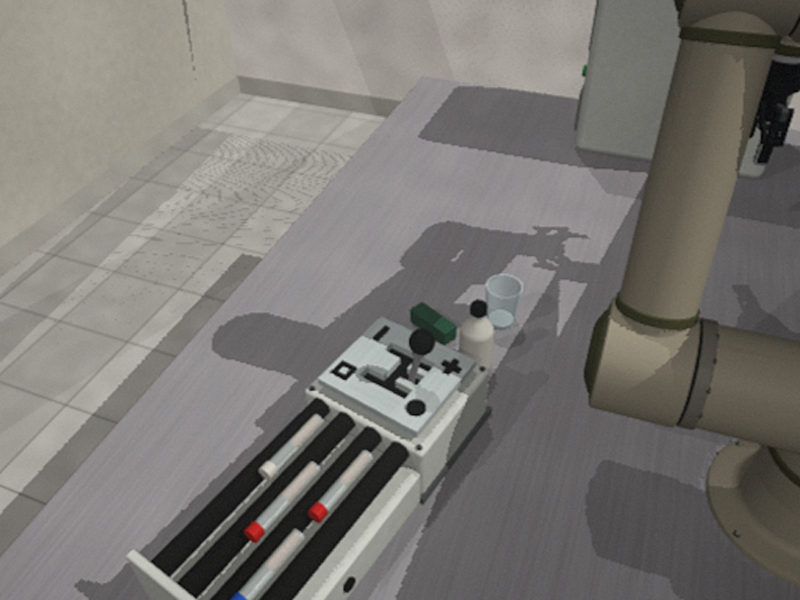

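The top view shows (800×600 px) frame at (258,314), bar (330,333), disc (231,414), cross (304,434), so the cross marks the near-right slot. The knob at (258,410) is in the stop slot. The scene view agrees: frame (343,371), bar (381,331), disc (416,408), cross (452,366), knob (421,342). Next I fit the gearbox pose.

```bash
cat > h.py <<'E'
import numpy as np, pickle
from scipy.spatial.transform import Rotation as R
from scipy.optimize import least_squares
def proj(d,P):
    c=(np.asarray(P)-d['position'])@R.from_quat(d['rotation']).as_matrix()
    p=c@d['camera_matrix'].T; return p[:,:2]/p[:,2:]
def knob(f,c): return .2*np.array([np.sin(f),np.cos(f)*np.sin(c),np.cos(f)*np.cos(c)])
E
python3 - <<'E'
from h import *
ds={n:pickle.load(open(f'pics/{n}0.pkl','rb')) for n in('top','scene')}
s=512/800
px={'top':[(258,314),(330,333),(231,414),(304,434),(258,410)],'scene':[(343,371),(381,331),(416,408),(452,366),(421,342)]}
px={k:(np.array(v)+.5)*s-.5 for k,v in px.items()}
M=np.array([[.06,.044,.124],[.06,-.044,.124],[-.06,.044,.124],[-.06,-.044,.124],knob(-.2527,0)])
W=lambda p:M@R.from_euler('z',p[2]).as_matrix().T+[p[0],p[1],0]
for ns in (['top'],['scene'],['top','scene']):
    f=lambda p:np.concatenate([(proj(ds[n],W(p))-px[n]).ravel() for n in ns])
    q=least_squares(f,[.5,.1,-.26]); print(ns,q.x.round(4)); print(q.fun.reshape(-1,2).round(1).tolist())
p=q.x; Rz=R.from_euler('z',p[2]).as_matrix()
for nm,v in dict(stop=(-50,0),mid=(0,0),right=(0,-50),home=(-50,-50)).items(): print(nm,(1e3*p[:2]+(Rz@[*v,0])[:2]).round(1))
print(Rz[:2,:2].round(3))
E
```

```text
['top'] [ 0.5484  0.0542 -0.2373]
[[0.3, -1.0], [0.6, -1.3], [-0.4, -0.8], [0.0, -1.3], [-0.5, 3.9]]
['scene'] [ 0.5462  0.0555 -0.2284]
[[-0.5, -1.4], [-0.9, 0.5], [-1.0, -1.0], [-1.5, -0.5], [3.6, 2.4]]
['top', 'scene'] [ 0.5476  0.0545 -0.2342]
[[-0.0, -0.5], [0.4, -0.9], [-0.5, -0.2], [-0.0, -0.9], [-0.6, 4.4], [-0.8, -2.1], [-1.1, 0.0], [-1.7, -1.6], [-2.0, -0.9], [3.0, 2.0]]
stop [499.   66.1]
mid [547.6  54.5]
right [536.    5.8]
home [487.4  17.4]
[[ 0.973  0.232]
 [-0.232  0.973]]
```

Run:
```python
from h import *
ds={n:pickle.load(open(f'pics/{n}0.pkl','rb')) for n in('top','scene')}
s=512/800
px={'top':[(258,314),(330,333),(231,414),(304,434),(258,410)],'scene':[(343,371),(381,331),(416,408),(452,366),(421,342)]}
px={k:(np.array(v)+.5)*s-.5 for k,v in px.items()}
def W(p):
    M=np.array([[.06,.044,.124],[.06,-.044,.124],[-.06,.044,.124],[-.06,-.044,.124],knob(p[3],p[4])])
    return M@R.from_euler('z',p[2]).as_matrix().T+[p[0],p[1],0]
f=lambda p:np.concatenate([(proj(ds[n],W(p))-px[n]).ravel() for n in ds])
q=least_squares(f,[.5,.1,-.26,-.25,0]); p=q.x; print(p.round(4)); print(q.fun.reshape(-1,2).round(1).tolist())
Rz=R.from_euler('z',p[2]).as_matrix()
print('knob',W(p)[-1],1e3*knob(p[3],p[4]))
for nm,v in dict(mid=(0,0),right=(0,-50),home=(-50,-50)).items(): print(nm,(1e3*p[:2]+(Rz@[*v,0])[:2]).round(1))
# finger staging points in gearbox mm -> world
for v in [(-90,0),(-28,0),(-28,60),(0,60)]: print(v,(1e3*p[:2]+(Rz@[*v,0])[:2]).round(1))
```

```text
[ 0.5454  0.0549 -0.2316 -0.2045  0.0039]
[[-0.4, 0.8], [0.1, 0.2], [-0.7, 1.1], [-0.2, 0.3], [-0.0, 0.1], [-0.0, -1.6], [-0.4, 0.4], [-0.7, -1.1], [-1.1, -0.6], [-0.1, -0.0]]
knob [0.50607297 0.06492247 0.19582913] [-40.62485049   0.75633047 195.8291334 ]
mid [545.4  54.9]
right [534.    6.2]
home [485.3  17.7]
(-90, 0) [457.8  75.5]
(-28, 0) [518.2  61.3]
(-28, 60) [532.  119.7]
(0, 60) [559.2 113.3]
```

```bash
python3 -m pendant '[[27,49,20,0,0,-2.3,-1],[27,49,0,0,0,-2.3,-1],[27,49,0,0,0,-2.3,-1],[27,49,0,0,0,-2.3,-1],[27,49,0,0,0,-2.3,-1]]'; python3 -m pendant '[[27,49,0,0,0,-2.3,-1],[27,49,0,0,0,-2.3,-1],[27,49,0,0,0,-2.3,-1],[27,49,0,0,0,-2.3,-1],[27,49,0,0,0,-2.3,-1]]'; python3 -m pendant '[[27,49,0,0,0,-2.3,-1],[24,47,0,0,0,-2.3,-1],[0,0,0,0,0,0,-1],[0,0,0,0,0,0,-1]]'
```

```text
time_s: 0.72
tool_pos: [0.2647, -0.2621, 0.2512]
tcp_rot: [1.0, 0.023, 0.0, -0.0]
force: [0.2, -1.4, 0.2]
opening: -0.0001
gripper_force: 0.0
time_s: 1.35
tool_pos: [0.3998, -0.017, 0.2513]
tcp_rot: [0.997, -0.077, 0.0, 0.0]
force: [0.4, -1.5, 0.1]
opening: -0.0002
gripper_force: 0.0
time_s: 1.85
tool_pos: [0.4499, 0.0768, 0.251]
tcp_rot: [0.993, -0.116, -0.0, 0.0]
force: [-0.1, -0.2, -0.9]
opening: 0.0001
gripper_force: 0.0
```

```bash
python3 -m pendant '[[0,0,-38,0,0,0,-1],[0,0,-38,0,0,0,-1],[8,-1.9,0,0,0,0,-1],[6,-1.4,0,0,0,0,-1],[0,0,0,0,0,0,-1]]'
python3 - <<'E'
from station import imaging
import cv2,pickle
for n in('top','scene'):
    d=imaging.get_image(n); pickle.dump(d,open(f'pics/{n}1.pkl','wb')); 
    x,y=(110,170) if n=='top' else (200,170)
    cv2.imwrite(f'pics/{n}1.png',cv2.resize(d['img'][y:y+150,x:x+180,::-1],None,fx=4,fy=4,interpolation=cv2.INTER_CUBIC))
E
```

```text
time_s: 2.48
tool_pos: [0.4654, 0.0733, 0.1767]
tcp_rot: [0.993, -0.117, 0.001, -0.0]
force: [-0.2, -0.5, -0.6]
opening: -0.0002
gripper_force: 0.0
```

View pics/scene1.png

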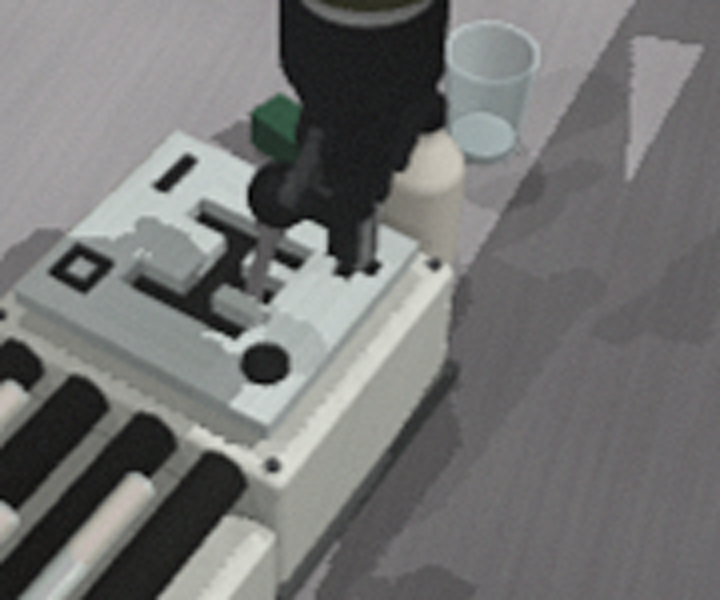

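View pics/top1.png

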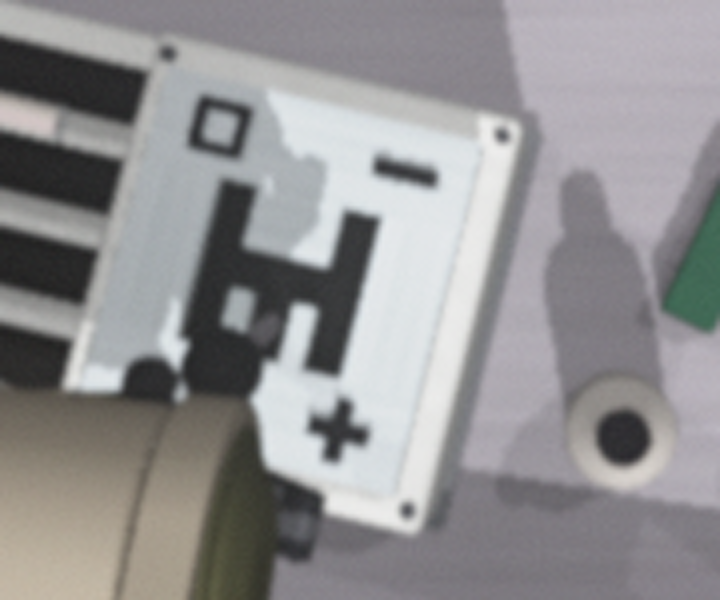

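The scene crop shows the shut fingertips at (355,260), just near-side of the ball at (275,195). The top crop confirms the cross tag at (338,430), near right. All clear, so I push along +x.

```bash
python3 -m pendant '[[7,-1.7,0,0,0,0,-1],[6,-1.4,0,0,0,0,-1],[6,-1.4,0,0,0,0,-1]]';  python3 -m pendant '[[6,-1.4,0,0,0,0,-1],[6,-1.4,0,0,0,0,-1]]'; python3 -m pendant '[[6,-1.4,0,0,0,0,-1]]'
```

```text
time_s: 2.95
tool_pos: [0.4836, 0.0693, 0.1753]
tcp_rot: [0.993, -0.116, -0.0, -0.0]
force: [-3.2, 0.6, 2.2]
opening: 0.0001
gripper_force: 1.4
time_s: 3.2
tool_pos: [0.4956, 0.0665, 0.1753]
tcp_rot: [0.993, -0.116, -0.0, -0.0]
force: [-3.4, 1.2, 2.1]
opening: -0.0002
gripper_force: 1.3
time_s: 3.32
tool_pos: [0.5016, 0.0651, 0.1753]
tcp_rot: [0.993, -0.116, -0.0, -0.0]
force: [-3.4, 0.8, 0.9]
opening: -0.0002
gripper_force: 1.3
```

```bash
python3 -m pendant '[[5,-1.2,0,0,0,0,-1],[5,-1.2,0,0,0,0,-1],[3,-0.7,0,0,0,0,-1]]';  python3 -m pendant '[[2,-0.5,0,0,0,0,-1],[0,0,0,0,0,0,-1]]'
python3 - <<'E'
from station import imaging
import cv2,pickle
d=imaging.get_image('scene'); pickle.dump(d,open('pics/s2.pkl','wb'))
cv2.imwrite('pics/s2.png',cv2.resize(d['img'][180:290,200:340,::-1],None,fx=5,fy=5,interpolation=cv2.INTER_CUBIC))
E
```

```text
time_s: 3.7
tool_pos: [0.5146, 0.062, 0.1753]
tcp_rot: [0.993, -0.116, 0.0, -0.0]
force: [-1.7, 0.6, 2.4]
opening: 0.0002
gripper_force: 1.0
time_s: 3.95
tool_pos: [0.5163, 0.0615, 0.1752]
tcp_rot: [0.993, -0.116, -0.0, 0.0]
force: [-1.2, 0.3, 1.1]
opening: 0.0002
gripper_force: 0.9
```

View pics/s2.png

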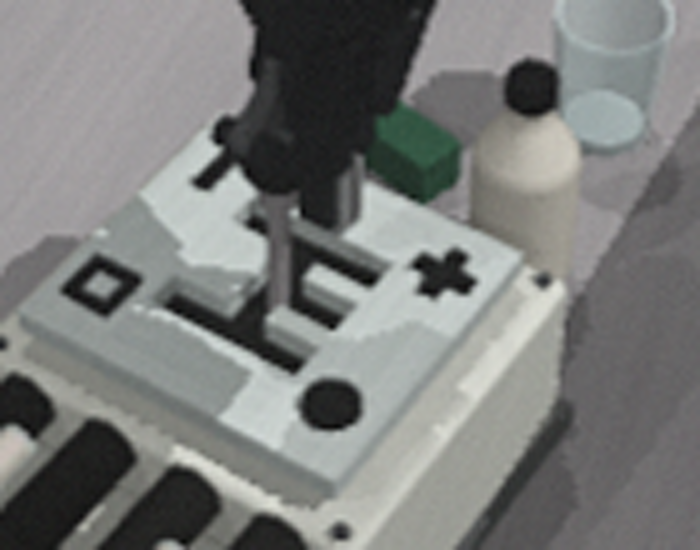

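The crop shows the stem entering the gate at (275,300), with the ball at about (272,163). I compare both with the model's projections.

Run:
```python
from h import *
d=pickle.load(open('pics/s2.pkl','rb')); Rz=R.from_euler('z',-.2316).as_matrix()
for f in(-.1,-.05,0,.03):
    k=knob(f,0); P=np.array([k,k*.12/k[2]])@Rz.T+[.5454,.0549,0]
    print(f,((proj(d,P)+.5-[200,180])*5).round(0).tolist())
```

```text
-0.1 [[307.0, 169.0], [294.0, 293.0]]
-0.05 [[287.0, 158.0], [283.0, 287.0]]
0 [[267.0, 149.0], [271.0, 282.0]]
0.03 [[255.0, 143.0], [265.0, 278.0]]
```

```bash
python3 -m pendant '[[2,-0.5,0,0,0,0,-1],[0,0,0,0,0,0,-1]]'; python3 -m pendant '[[-10,2.4,0,0,0,0,-1],[-19,4.6,0,0,0,0,-1],[7,28,5,0,0,0,-1],[6.5,28.5,5,0,0,0,-1],[28,-6.7,0,0,0,0,-1]]';  python3 -m pendant '[[28,-6.7,0,0,0,0,-1],[0,0,0,0,0,0,-1],[-2.3,-9.7,0,0,0,0,-1],[-1.6,-6.8,0,0,0,0,-1],[0,0,0,0,0,0,-1]]'
```

```text
time_s: 4.25
tool_pos: [0.5183, 0.061, 0.1753]
tcp_rot: [0.993, -0.116, 0.0, -0.0]
force: [-1.7, 1.8, 1.4]
opening: 0.0001
gripper_force: 0.9
time_s: 4.88
tool_pos: [0.5302, 0.1199, 0.186]
tcp_rot: [0.993, -0.115, 0.001, -0.0]
force: [0.0, 0.1, 0.5]
opening: 0.0001
gripper_force: 0.0
time_s: 5.5
tool_pos: [0.5544, 0.0941, 0.1856]
tcp_rot: [0.993, -0.117, 0.0, 0.0]
force: [0.1, -0.8, 0.2]
opening: -0.0
gripper_force: 0.0
```

```bash
python3 -m pendant '[[-1.4,-5.8,0,0,0,0,-1],[-1.4,-5.8,0,0,0,0,-1]]';  python3 -m pendant '[[-1.4,-5.8,0,0,0,0,-1],[-1.4,-5.8,0,0,0,0,-1]]';  python3 -m pendant '[[-1.4,-5.8,0,0,0,0,-1],[-1.4,-5.8,0,0,0,0,-1]]'; python3 -m pendant '[[-1.4,-5.8,0,0,0,0,-1],[0,0,0,0,0,0,-1]]'
```

```text
time_s: 5.75
tool_pos: [0.5519, 0.0828, 0.1854]
tcp_rot: [0.993, -0.116, 0.0, -0.0]
force: [0.7, 2.0, 1.8]
opening: -0.0001
gripper_force: 0.8
time_s: 6.0
tool_pos: [0.5493, 0.0712, 0.1855]
tcp_rot: [0.993, -0.116, 0.0, -0.0]
force: [0.6, 2.2, 1.8]
opening: 0.0002
gripper_force: 1.0
time_s: 6.25
tool_pos: [0.5464, 0.0595, 0.1853]
tcp_rot: [0.993, -0.116, -0.0, -0.0]
force: [1.0, 1.1, 0.8]
opening: 0.0004
gripper_force: 0.9
time_s: 6.5
tool_pos: [0.5449, 0.0536, 0.185]
tcp_rot: [0.993, -0.116, -0.0, 0.0]
force: [0.5, 1.7, -0.2]
opening: -0.0003
gripper_force: 0.6
```

```bash
python3 -m pendant '[[-1.2,-4.9,0,0,0,0,-1],[-1.2,-4.9,0,0,0,0,-1]]';  python3 -m pendant '[[-0.7,-2.9,0,0,0,0,-1]]';  python3 -m pendant '[[-0.5,-1.9,0,0,0,0,-1],[0,0,0,0,0,0,-1]]'
python3 - <<'E'
from station import imaging
import cv2,pickle
d=imaging.get_image('scene'); pickle.dump(d,open('pics/s3.pkl','wb'))
cv2.imwrite('pics/s3.png',cv2.resize(d['img'][180:290,200:340,::-1],None,fx=5,fy=5,interpolation=cv2.INTER_CUBIC))
from h import *
Rz=R.from_euler('z',-.2316).as_matrix()
for f in(-.03,0,.03):
  for c in (-.2,-.25):
    k=knob(f,c); P=np.array([k,k*.12/k[2]])@Rz.T+[.5454,.0549,0]
    print(f,c,((proj(d,P)+.5-[200,180])*5).round(0).tolist())
E
```

```text
time_s: 6.75
tool_pos: [0.5425, 0.0441, 0.1851]
tcp_rot: [0.993, -0.116, -0.0, -0.0]
force: [0.9, 1.7, -1.1]
opening: 0.0
gripper_force: 0.9
time_s: 6.88
tool_pos: [0.5419, 0.041, 0.1852]
tcp_rot: [0.993, -0.116, -0.0, -0.0]
force: [0.7, 1.3, -0.8]
opening: 0.0002
gripper_force: 0.8
time_s: 7.12
tool_pos: [0.5414, 0.0393, 0.1853]
tcp_rot: [0.993, -0.116, 0.0, 0.0]
force: [-0.1, 0.9, -0.7]
opening: 0.0001
gripper_force: 0.7
-0.03 -0.2 [[333.0, 107.0], [310.0, 251.0]]
-0.03 -0.25 [[346.0, 98.0], [318.0, 243.0]]
0 -0.2 [[321.0, 101.0], [303.0, 248.0]]
0 -0.25 [[334.0, 92.0], [311.0, 239.0]]
0.03 -0.2 [[310.0, 96.0], [296.0, 244.0]]
0.03 -0.25 [[322.0, 87.0], [304.0, 236.0]]
```

View pics/s3.png

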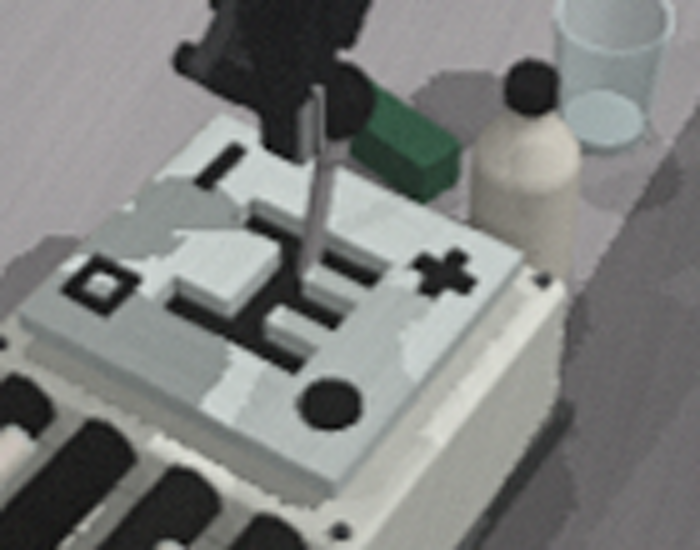

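The ball is at about (340,101) and the stem foot at (303,272). After the offset seen earlier, that puts cross near -0.2 to -0.25. I nudge in small steps until the end wall is felt.

```bash
python3 -m pendant '[[-0.4,-1.5,0,0,0,0,-1],[0,0,0,0,0,0,-1]]';  python3 -m pendant '[[-0.4,-1.5,0,0,0,0,-1],[0,0,0,0,0,0,-1]]'
```

```text
time_s: 7.42
tool_pos: [0.5411, 0.0379, 0.1853]
tcp_rot: [0.993, -0.116, 0.0, 0.0]
force: [-0.4, 2.0, -0.1]
opening: 0.0002
gripper_force: 0.7
time_s: 7.68
tool_pos: [0.5407, 0.0364, 0.1853]
tcp_rot: [0.993, -0.116, -0.0, 0.0]
force: [-0.4, 2.1, -0.8]
opening: 0.0
gripper_force: 0.7
```

```bash
python3 -m pendant '[[-0.3,-1.2,0,0,0,0,-1],[0,0,0,0,0,0,-1]]';  python3 -m pendant '[[-0.3,-1.2,0,0,0,0,-1],[0,0,0,0,0,0,-1]]'
```

```text
time_s: 7.92
tool_pos: [0.5404, 0.0351, 0.1854]
tcp_rot: [0.993, -0.116, 0.0, 0.0]
force: [0.5, 2.2, -0.0]
opening: 0.0
gripper_force: 0.7
time_s: 8.18
tool_pos: [0.54, 0.034, 0.1853]
tcp_rot: [0.993, -0.116, -0.0, 0.0]
force: [0.4, 0.9, -1.0]
opening: -0.0001
gripper_force: 0.7
```

```bash
python3 -m pendant '[[-0.2,-1,0,0,0,0,-1],[0,0,0,0,0,0,-1]]';  python3 -m pendant '[[-0.2,-1,0,0,0,0,-1],[0,0,0,0,0,0,-1]]'
python3 - <<'E'
from station import imaging
import cv2,pickle
d=imaging.get_image('scene'); pickle.dump(d,open('pics/s4.pkl','wb'))
cv2.imwrite('pics/s4.png',cv2.resize(d['img'][180:290,200:340,::-1],None,fx=5,fy=5,interpolation=cv2.INTER_CUBIC))
E
```

```text
time_s: 8.43
tool_pos: [0.5398, 0.033, 0.1853]
tcp_rot: [0.993, -0.116, -0.0, 0.0]
force: [0.1, 1.6, -0.5]
opening: -0.0003
gripper_force: 0.7
time_s: 8.68
tool_pos: [0.5396, 0.032, 0.1853]
tcp_rot: [0.993, -0.116, -0.0, -0.0]
force: [-0.1, 1.3, -1.8]
opening: 0.0006
gripper_force: 0.8
```

View pics/s4.png

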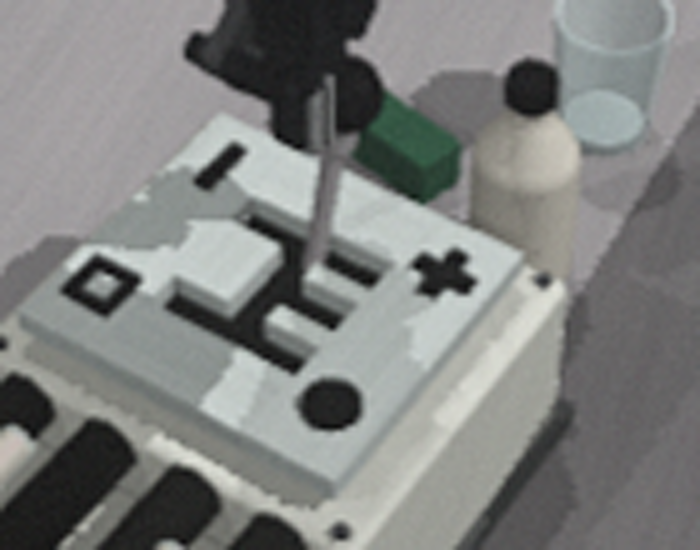

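The ball's right edge is at 382 and its bottom at 133. The stem line from (325,150) to (308,265) matches the model at cross ≈ -0.25, fore ≈ 0, so the lever is at the end of the right lane. I take the finger round to the far side.

```bash
python3 -m pendant '[[2,8.3,0,0,0,0,-1],[3.8,16,0,0,0,0,-1],[25.3,-6,0,0,0,0,-1],[25.3,-6,0,0,0,0,-1],[0,0,-8,0,0,0,-1]]';  python3 -m pendant '[[-6,-25.3,0,0,0,0,-1],[-6,-25.3,0,0,0,0,-1],[0,0,0,0,0,0,-1],[-8,1.9,0,0,0,0,-1],[-6,1.4,0,0,0,0,-1]]'; python3 -m pendant '[[-6,1.4,0,0,0,0,-1],[0,0,0,0,0,0,-1]]'
```

```text
time_s: 9.35
tool_pos: [0.5971, 0.0449, 0.177]
tcp_rot: [0.993, -0.116, 0.001, 0.0]
force: [-0.0, 0.4, -0.9]
opening: 0.0
gripper_force: 0.0
time_s: 9.98
tool_pos: [0.5693, -0.0018, 0.1772]
tcp_rot: [0.993, -0.116, -0.0, -0.0]
force: [0.2, 0.1, 0.3]
opening: -0.0001
gripper_force: 0.0
time_s: 10.22
tool_pos: [0.5637, -0.0011, 0.1775]
tcp_rot: [0.993, -0.116, 0.0, 0.0]
force: [0.6, -0.5, -1.2]
opening: 0.0
gripper_force: 0.0
```

```bash
python3 -m pendant '[[-5,1.2,0,0,0,0,-1]]'; python3 -m pendant '[[-4,1,0,0,0,0,-1]]'; python3 -m pendant '[[-4,1,0,0,0,0,-1]]'; python3 -m pendant '[[-4,1,0,0,0,0,-1]]'
```

```text
time_s: 10.35
tool_pos: [0.5591, -0.0003, 0.1773]
tcp_rot: [0.993, -0.116, 0.0, 0.0]
force: [0.1, 0.1, 0.3]
opening: 0.0002
gripper_force: 0.0
time_s: 10.48
tool_pos: [0.555, 0.0007, 0.1773]
tcp_rot: [0.993, -0.116, 0.0, 0.0]
force: [1.9, -1.0, 0.2]
opening: -0.0002
gripper_force: 0.9
time_s: 10.6
tool_pos: [0.5511, 0.0016, 0.1775]
tcp_rot: [0.993, -0.116, 0.001, 0.0]
force: [2.2, -0.9, 1.3]
opening: -0.0001
gripper_force: 1.0
time_s: 10.72
tool_pos: [0.547, 0.0026, 0.1775]
tcp_rot: [0.993, -0.116, 0.0, 0.0]
force: [1.3, -0.9, 1.7]
opening: 0.0004
gripper_force: 0.9
```

```bash
python3 -m pendant '[[-4,1,0,0,0,0,-1],[-4,1,0,0,0,0,-1]]'; python3 -m pendant '[[-4,1,0,0,0,0,-1],[-4,1,0,0,0,0,-1]]'; python3 -m pendant '[[-4,1,0,0,0,0,-1],[-3,0.7,0,0,0,0,-1]]'; python3 -m pendant '[[-3,0.7,0,0,0,0,-1],[0,0,0,0,0,0,-1]]'
```

```text
time_s: 10.98
tool_pos: [0.5389, 0.0047, 0.1774]
tcp_rot: [0.993, -0.116, 0.0, 0.0]
force: [0.9, -1.7, 1.9]
opening: 0.0001
gripper_force: 0.9
time_s: 11.22
tool_pos: [0.5307, 0.0068, 0.1771]
tcp_rot: [0.993, -0.116, -0.0, -0.0]
force: [1.8, -0.8, -0.8]
opening: -0.0002
gripper_force: 0.9
time_s: 11.48
tool_pos: [0.5237, 0.0085, 0.1771]
tcp_rot: [0.993, -0.116, -0.0, -0.0]
force: [1.4, 0.2, -1.3]
opening: 0.0002
gripper_force: 0.9
time_s: 11.72
tool_pos: [0.5209, 0.0091, 0.1773]
tcp_rot: [0.993, -0.116, -0.0, -0.0]
force: [1.6, 0.6, -0.5]
opening: 0.0002
gripper_force: 0.8
```

```bash
python3 -m pendant '[[-2.5,0.6,0,0,0,0,-1],[-2.5,0.6,0,0,0,0,-1]]'; python3 -m pendant '[[-1.5,0.4,0,0,0,0,-1],[0,0,0,0,0,0,-1]]'; python3 -m pendant '[[-1,0.2,0,0,0,0,-1],[0,0,0,0,0,0,-1]]'
```

```text
time_s: 11.98
tool_pos: [0.5159, 0.0103, 0.1772]
tcp_rot: [0.993, -0.116, -0.0, -0.0]
force: [0.4, -1.3, -1.0]
opening: -0.0001
gripper_force: 0.9
time_s: 12.22
tool_pos: [0.5145, 0.0107, 0.1773]
tcp_rot: [0.993, -0.116, -0.0, 0.0]
force: [2.0, 0.1, -2.0]
opening: -0.0002
gripper_force: 0.8
time_s: 12.48
tool_pos: [0.5135, 0.0108, 0.1773]
tcp_rot: [0.993, -0.116, 0.0, 0.0]
force: [0.9, -0.1, -1.2]
opening: -0.0001
gripper_force: 0.8
```

```bash
python3 -m pendant '[[-1,0.2,0,0,0,0,-1],[0,0,0,0,0,0,-1]]'; python3 -m pendant '[[-1,0.3,0,0,0,0,-1],[0,0,0,0,0,0,-1]]'
```

```text
time_s: 12.72
tool_pos: [0.5125, 0.0111, 0.1773]
tcp_rot: [0.993, -0.116, -0.0, -0.0]
force: [1.8, 0.0, -1.8]
opening: 0.0001
gripper_force: 0.8
time_s: 12.98
tool_pos: [0.5115, 0.0114, 0.1773]
tcp_rot: [0.993, -0.116, -0.0, -0.0]
force: [1.7, -0.1, -1.6]
opening: 0.0
gripper_force: 0.9
```

Run:
```python
from station import imaging
import cv2,pickle
from h import *
d=imaging.get_image('scene'); pickle.dump(d,open('pics/s5.pkl','wb'))
cv2.imwrite('pics/s5.png',cv2.resize(d['img'][180:290,200:340,::-1],None,fx=5,fy=5,interpolation=cv2.INTER_CUBIC))
Rz=R.from_euler('z',-.2316).as_matrix()
for f in(-.2,-.25,-.26):
    k=knob(f,-.25); P=np.array([k,k*.12/k[2]])@Rz.T+[.5454,.0549,0]
    print(f,((proj(d,P)+.5-[200,180])*5).round(0).tolist())
```

```text
-0.2 [[412.0, 136.0], [358.0, 262.0]]
-0.25 [[431.0, 149.0], [371.0, 268.0]]
-0.26 [[434.0, 152.0], [373.0, 270.0]]
```

View pics/s5.png

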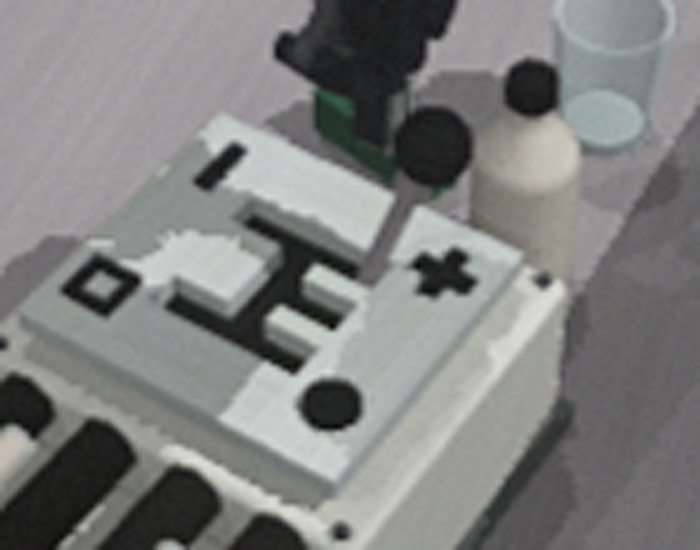

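The ball centre at (434,146) matches fore ≈ -0.25, and the slot end behind the stem is nearly closed up. A few 1 mm nudges should reach the end stop.

```bash
python3 -m pendant '[[-1,0.2,0,0,0,0,-1],[0,0,0,0,0,0,-1]]'; python3 -m pendant '[[-0.7,0.2,0,0,0,0,-1],[0,0,0,0,0,0,-1]]'
```

```text
time_s: 13.28
tool_pos: [0.5108, 0.0115, 0.1773]
tcp_rot: [0.993, -0.116, 0.0, -0.0]
force: [4.1, -0.6, -2.5]
opening: -0.0002
gripper_force: 2.0
time_s: 13.52
tool_pos: [0.5103, 0.0116, 0.1773]
tcp_rot: [0.993, -0.116, 0.001, -0.0]
force: [6.6, -0.6, -4.7]
opening: -0.0001
gripper_force: 3.2
```

The end stop is felt (6.6 N, and the arm is no longer following). I retreat straight back and up.

```bash
python3 -m pendant '[[5,-1.2,0,0,0,0,-1],[15,-3.5,0,0,0,0,-1],[15,-3.5,0,0,0,0,-1],[0,0,30,0,0,0,-1],[0,0,50,0,0,0,-1]]'; python3 -m pendant '[[0,0,50,0,0,0,-1],[-20,-40,0,0,0,0,-1],[-20,-50,0,0,0,0,-1],[-20,-50,0,0,0,0,-1],[0,0,0,0,0,0,-1]]'; python3 -m pendant '[[0,0,0,0,0,0,-1],[0,0,0,0,0,0,-1]]'
python3 - <<'E'
from station import imaging
import cv2
a=imaging.get_image('scene')['img'][170:320,180:360,::-1]; b=imaging.get_image('top')['img'][170:320,110:290,::-1]
cv2.imwrite('pics/f.png',cv2.resize(cv2.hconcat([a,b]),None,fx=2.2,fy=2.2,interpolation=cv2.INTER_CUBIC))
E
```

```text
time_s: 14.15
tool_pos: [0.5441, 0.0037, 0.257]
tcp_rot: [0.993, -0.116, -0.002, -0.0]
force: [0.6, 0.2, 0.1]
opening: 0.0003
gripper_force: 0.0
time_s: 14.78
tool_pos: [0.4836, -0.1389, 0.3073]
tcp_rot: [0.993, -0.118, -0.001, 0.0]
force: [-0.5, -0.0, -0.5]
opening: -0.0002
gripper_force: 0.0
time_s: 15.02
tool_pos: [0.4851, -0.1355, 0.3073]
tcp_rot: [0.993, -0.115, -0.0, -0.0]
force: [-0.8, -1.4, 0.4]
opening: 0.0003
gripper_force: 0.0
```

View pics/f.png

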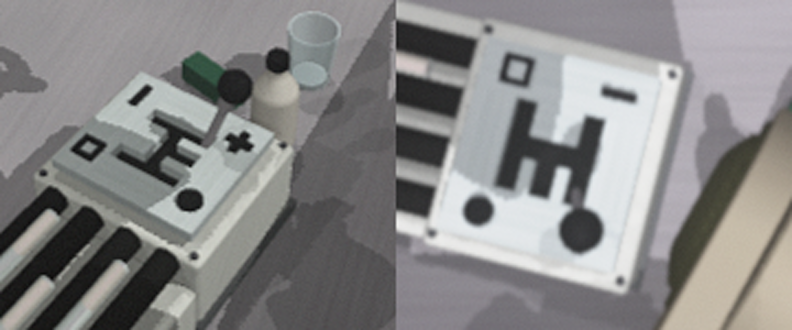

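The lever is home in the near-right slot: the knob is at (235,85) in the scene half and over the cross tag at (580,230) in the top half. The bystanders visible in the scene half stand undisturbed, and the hand is clear.

```bash
python3 -c "
from station import ticket; print(ticket.finish_job())"
```

```text
the job is handed in; nothing more can be done
None
```

The lever was pushed from the stop slot along the cross channel and home into the near-right slot by the cross tag. The hand is clear and the job was handed in at about 15 s; the judge's verdict was not shown.

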